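Set the spring tester with a gauge block and hold the rod at the set extension

TASK

On the spring tester, slide the jaw shut until it presses the gauge block standing in the gap firmly against the anvil, and leave the jaw there. Then take the black grip of the sprung rod, draw the rod out until its red pointer is level with the blue index on the jaw, and finish while still holding it there against the spring. Leave the loupe, the specimen and the bush beside the tester alone.

Things in the scene. Friction and masses are not known exactly. Their poses are not given: they have to be found in the camera images.
- tester: grey base plate, 150 (x) x 270 (y) x 12 mm, fixed; place and yaw vary. Origin: centre of its underside. Two slides run along its y: block lane at x = +35 mm, rod lane at x = -35 mm, a white scale strip (5 mm ticks) between. Fixed steel anvil in the block lane: face at y = -20 mm looking to +y at the jaw, top 46 mm up. Fixed tube in the rod lane, y = -131 to -33 mm; the rod leaves its +y end.
- jaw (a joint): opening between anvil face and jaw face in m, 0 shut to 0.08; it grows as the jaw slides to the tester's +y. Starts at 0.062 to 0.076. The slide drags with about 4 N and stays where it is left. With a block clamped it reads the block's length.
- jaw_grip (a point): where to grip the jaw: on the axis of a black upright square post, 18 x 18 mm, sides along the tester's x and y, its top 17 mm above this point. The point is 49 mm above the bench, 52 mm to +y of the jaw's working face. Below is the low carriage (top 24 mm above the bench); 32 mm is free between the post and the jaw plate (11 mm thick, top 46 mm above the bench).
- jaw_index (a point): tip of the blue index tongue, which is 3 mm thick and reaches from the jaw over the scale strip; this point is in the plane of the jaw's working face, 18 mm above the bench. Axes as the tester's.
- rod (a joint): extension of the sprung rod in m, 0 home to 0.07; it grows as the rod is drawn to the tester's +y. Starts at 0. The spring pulls it home with 3 N at 0 plus 0.2 N per mm (7 N at 20 mm, 10 N at 35 mm). Pointer and index are level when joint rod equals joint jaw.
- rod_grip (a point): where to grip the rod: on the axis of a black upright square post, 18 x 18 mm, at the end of the 8 mm rod, sides along the tester's x and y; its top is 17 mm above this point, its foot 22 mm above the bench. The point is 49 mm above the bench and 70 mm to +y of the red pointer.
- rod_pointer (a point): tip of the rod's red pointer, 3 mm thick, over the scale strip, 18 mm above the bench; it slides along the tester's y with the rod, and starts level with the anvil's face.
- block_0_center (a point): centre of the longer steel gauge block: 35 mm long in its y, 9 mm thick in its x, 30 mm high, 0.11 kg. It stands loose on the base plate, long side along the tester's y: either in the gap between anvil and jaw, up to 10 mm from the anvil, or as the spare behind the anvil.
- block_1_center (a point): centre of the shorter steel gauge block: 20 mm long in its y, 9 mm thick in its x, 30 mm high, 0.08 kg. It has the other of the two places: in the gap (then 9 to 18 mm from the anvil) or as the spare behind the anvil, 70 mm to -y of the anvil's face.
- loupe_center (a point): centre of a black and white loupe, 40 mm across, 43 mm high, standing near the tester's -y end; leave alone
- specimen_center (a point): centre of a black round specimen mount, 30 mm across, 18 mm high, near the tester's -y end; leave alone
- bush_center (a point): centre of a steel collared bush, 24 mm across, 18 mm high, near the tester's -y end; leave alone
There are look-alikes about, which are no part of the job. What is shaped like the part that bears block_0_center but green is not meant.

How it is judged:
By the outcome, as a careful person would: the job done as asked, in the order asked, and still so for the second after the job is handed in, while the arm keeps its last pose, push and grip.
It also fails if it takes over 48 s, if anything falls off the work surface, if the arm or the gripper's body presses on something with over 40 N, if the wrist force passes 120 N, or if a joint passes its speed limit or range.

ROBOT

A 7-joint arm with a two-finger parallel gripper is mounted at the origin on a cart in front of the work surface, level with it; the furniture and walls round the work are solid. World frame = base frame: x ahead of the robot, y to its left, z up, the work surface at z = 0. Lengths are in m, angles in rad, forces in N, time in s.
With the tool pointing down it reaches from about 0.4 to 0.85 m from the base axis. Payload 10.4 kg.
Tool frame: the origin (TCP) lies at the very end of the fingers, on their centre line; the grasp point (between the pads) lies manip.hold_point_z behind it (manip.hold_point_z is the distance from the TCP to the grasp point, in m); z points along the fingers, y is the direction in which the jaws open and shut (so a half turn about z gives the same grasp; the last joint's range is limited). The gripper opens to 85 mm and grips with 20 to 120 N. Pads are 22 mm wide; open, the fingers measure 114 mm over their backs; the gripper's body (76 mm by 85 mm) begins 54 mm behind the grasp point. The pads swing forward as they close: fully open they stand 13 mm farther back than shut.
Start: joints at [-1.272, 0.332, -0.065, 1.46, 0.022, 1.35, -0.088], TCP at [0.198, 0.593, 0.231] pointing down, gripper open.
Joint ranges: [-2.6, 2.6], [-0.5, 2.12], [-1.47, 1.34], [0.16, 2.42], [-1.27, 4.41], [0.06, 2.06], [-2.6, 2.6]. Speed limits (rad/s): [2.22, 2.22, 2.79, 2.79, 3.14, 3.14, 3.14].

INTERFACE

Orientations are given as a unit quaternion [x, y, z, w].
In Python, from workcell import manip gives the robot as it stands.
- The arm moves only by the tool jog_arm, never from a script. Its arguments are lists of equal length, an entry for each row: "translation": the shift along the world's x, y, z in mm, a list of three; "turn": the turn about the world's z in degrees. In form: {"translation": [[x, y, z], ...], "turn": [turn, ...]}. A call has 1 to 12 rows; each row is the pose to reach, as a shift and turn from the pose measured when the call began; what a row does not reach only later rows make up. A row lasts 1/12 s, in which the tool goes at most 41.7 mm and 7.16 degrees, less where a joint would pass 70% of its speed; a pose out of reach is approached as far as the arm can. A call with a gripper value outside its range is refused whole. "grip" is the finger opening in mm, from 0 to 85.4, set as the call begins (left out, the last holds). The fingers move at their own pace and stop on an object; "grip_force" is the grip in N (left out, the last holds). Time passes only in rows, so rows that repeat a pose let the fingers close. It gives the time, the measured TCP pose, the force and the opening at its end, in the units of the state.
- manip.get_obs(): the state, without advancing time (a new reading comes with each control period).
- manip.camera(name): name is "side" or "top" or "wrist"; returns a dict with "frame" (420x560x3 uint8, red, green, blue), "mtx" (3x3 intrinsics, pixels), "pose" (4x4, takes a point from camera to world coordinates). Camera axes: x right, y down, z forward; pixel columns grow to the right and rows downward; lengths in m; the calibration is good to about 2 mm. A picture is of the moment at which its call begins. There is no depth.
- manip.hand_in(): hands the job in, once; it reports no verdict.
Trained networks look in a picture, given as the dict that the camera call returned (one of the last four; its "shot" number tells which), for a name from the list of things; names that differ only in an ending like _2 or _b are one class to them, and where a whole thing is asked for, a point or a joint stands for the part that bears it (a point fixed in the world has none). Each returns a list of dicts, best first, with "confidence" (0 to 1); they miss things now and then, are a little off and sometimes report something else, mostly with a low value. They report only what shows in the picture. A call takes as long as a camera call. They do not tell look-alikes from the thing itself.
- manip.outline_of(picture, label): "mask" (420x560 bool, what is visible of it) and "extent" ([left, top, right, bottom] in pixels, round what is visible of it).
- manip.pinpoint(picture, label): "at" ([column, row] in pixels: a listed point, or the origin of a listed thing).
The state is a dict: "clock": time; "joint_pos": joint angles; "joint_velocities": joint speeds; "tau": joint torques, N m; "position": TCP position; "ee_rot": TCP orientation; "ft_force": force on the tool from outside, world axes, zero at the start; "torque": the same for the moment, N m; "grip_width": opening from 0.0 (shut) to 1.0 (fully open).
Only numpy, scipy, OpenCV 4.12 (cv2) and the standard library are available. Lean on these libraries where they do the work, as an engineer would, in place of code of your own. Each camera call takes 0.05 s, during which the arm holds its last target. There are 200 camera calls.

## Working session

There is one attempt and no reset: what is moved stays moved. The work goes in short steps, Python scripts to look and compute and a tool call to move; the robot and the scene stay as the last step left them, time stands still between calls to the robot, and variables do not carry over. Pictures are saved under pics/ and viewed, about 8 in all and at most 12, crops included, and the job is handed in when it is done.

Besides the shell and the picture viewer there is one more tool, called after "Request:" as name(argument=value, ...) on one line, values as JSON. jog_arm: Moves the arm, as the interface text tells. Its arguments: {"type":"object","properties":{"translation":{"type":"array"},"turn":{"type":"array"},"grip":{"type":"number"},"grip_force":{"type":"number"}},"required":["translation","turn"]}

```bash
mkdir -p pics; cat > h.py <<'E'
import numpy as np, cv2
from workcell import manip
def ray(p,uv,z):
    d=p["pose"][:3,:3]@np.linalg.solve(p["mtx"],[uv[0],uv[1],1.]); o=p["pose"][:3,3]
    return o+d*(z-o[2])/d[2]
def proj(p,X):
    c=np.linalg.inv(p["pose"])@np.r_[X,1]; q=p["mtx"]@c[:3]; return q[:2]/q[2]
Z=dict(jaw_grip=.049,jaw_index=.018,rod_grip=.049,rod_pointer=.018,tester=0,block_0_center=.027,block_1_center=.027,loupe_center=.0215,specimen_center=.009,bush_center=.009)
def find(p,names=Z):
    for n in names:
        for r in manip.pinpoint(p,n)[:3]:
            print(n,round(r["confidence"],2),np.round(r["at"],1),np.round(ray(p,r["at"],Z[n]),4))
def save(p,f): cv2.imwrite("pics/"+f,p["frame"][:,:,::-1])
E
python3 - <<'E'
from h import *
o=manip.get_obs(); print(o, manip.hold_point_z)
for n in("top","side"):
    p=manip.camera(n); save(p,n+"0.png"); print(n); find(p)
E
```

```text
{'clock': 0.0, 'joint_pos': array([-1.27162747,  0.33288938, -0.06469539,  1.46095096,  0.02164015,
        1.3498953 , -0.0884936 ]), 'joint_velocities': array([ 0.00132709,  0.00010802,  0.0007273 , -0.00058084,  0.00151161,
        0.00206172, -0.00033383]), 'tau': array([ 1.03103281e-03, -6.25457096e+01,  4.99246339e-02, -3.91614318e+01,
        1.61963655e-02,  9.86206869e-03, -1.55678418e-05]), 'position': array([0.19755435, 0.59255803, 0.23050039]), 'ee_rot': array([ 1.60175408e-01,  9.87088302e-01, -7.20515924e-04, -6.24294532e-05]), 'ft_force': array([ 0.57538256, -0.34309198, -0.01027997]), 'torque': array([0.01302151, 0.02444098, 0.0016783 ]), 'grip_width': 1.0033672954430026} 0.0187
top
jaw_grip 0.81 [237.3 189.8] [ 0.577  -0.0155  0.049 ]
jaw_index 0.89 [261.6 206.9] [ 0.5416 -0.0685  0.018 ]
rod_grip 0.78 [258.  224.1] [ 0.5021 -0.0617  0.049 ]
rod_pointer 0.79 [287.5 212. ] [ 0.5306 -0.1275  0.018 ]
tester 0.82 [282.1 211.6] [ 0.5321 -0.1158  0.    ]
block_0_center 0.64 [339.9 152.8] [ 0.6658 -0.245   0.027 ]
block_0_center 0.54 [280.5 193.1] [ 0.5727 -0.111   0.027 ]

[... 558 characters left out ...]
.077   0.049 ]
rod_grip 0.34 [289.2 186.4] [ 0.5673 -0.017   0.049 ]
rod_pointer 0.79 [300.9 234.8] [ 0.5329 -0.126   0.018 ]
tester 0.93 [297.7 235.9] [ 0.5362 -0.1082  0.    ]
tester 0.63 [302.5 239.5] [ 0.5391 -0.1216  0.    ]
block_0_center 0.6 [398.1 250.1] [ 0.6592 -0.2537  0.027 ]
block_0_center 0.52 [314.2 222.9] [ 0.5668 -0.1173  0.027 ]
block_0_center 0.52 [350.9 203.9] [ 0.6612 -0.1017  0.027 ]
block_1_center 0.5 [340.9 251.1] [ 0.5684 -0.2071  0.027 ]
loupe_center 0.7 [342.4 301.6] [ 0.509  -0.3029  0.0215]
specimen_center 0.67 [378.4 301.7] [ 0.5675 -0.3225  0.009 ]
specimen_center 0.21 [291.4 186.7] [0.5974 0.0285 0.009 ]
bush_center 0.54 [314.5 318.1] [ 0.4579 -0.3017  0.009 ]
```

```bash
python3 - <<'E'
import cv2,numpy as np
a=cv2.imread("pics/top0.png")[120:290,160:400]; b=cv2.imread("pics/side0.png")[140:340,220:460]
a=cv2.resize(a,(480,340),interpolation=3);b=cv2.resize(b,(312,260),interpolation=3)
c=np.zeros((600,800,3),np.uint8);c[:340,:480]=a;c[340:,:312]=b;cv2.imwrite("pics/c0.png",c)
E
```

```text
(no output)
```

View pics/c0.png

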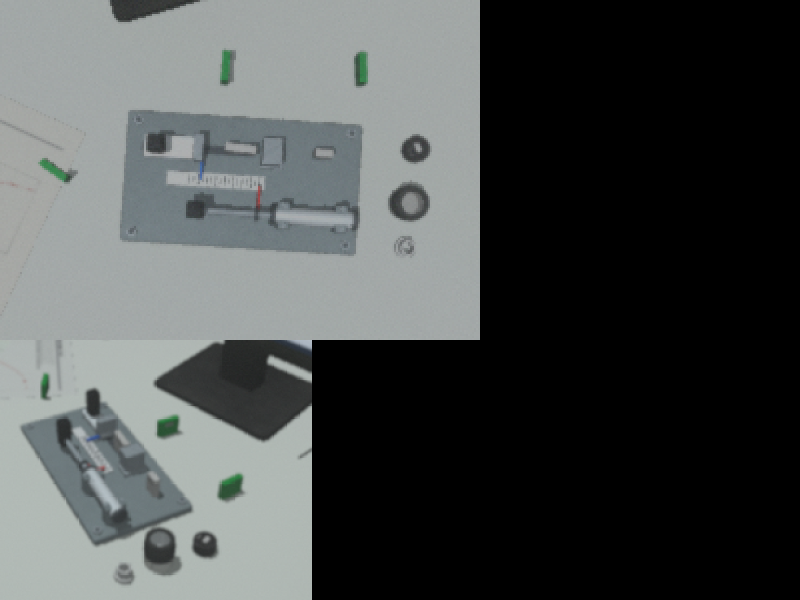

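```bash
python3 - <<'E'
from h import *
for n in("top","side"):
    p=manip.camera(n)
    m=manip.outline_of(p,"tester")[0]["mask"].astype(np.uint8)
    c=max(cv2.findContours(m,0,2)[0],key=cv2.contourArea)[:,0]
    X=np.array([ray(p,q,.012)[:2] for q in c])*1000
    r=cv2.minAreaRect(X.astype(np.float32)); print(n,r,np.round(cv2.boxPoints(r)))
E
```

```text
top ((533.6531372070312, -110.71147155761719), (275.033935546875, 153.33099365234375), 86.93827056884766) [[ 450. -244.]
 [ 603. -252.]
 [ 618.   23.]
 [ 464.   31.]]
side ((530.5573120117188, -96.21772766113281), (314.7528076171875, 153.03445434570312), 86.47408294677734) [[ 445. -249.]
 [ 597. -258.]
 [ 617.   56.]
 [ 464.   66.]]
```

Request:
jog_arm(translation=[[40,-15,0],[75,-35,0],[110,-60,0],[145,-90,0],[180,-125,0],[210,-160,0],[240,-195,0],[265,-235,0],[290,-275,0],[310,-315,0],[330,-350,0],[340,-385,0]], turn=[-7,-14,-21,-28,-35,-42,-49,-56,-62,-68,-72,-74.7], grip=45, grip_force=60)

```text
clock: 2.3
position: [0.5275, 0.2331, 0.2315]
ee_rot: [0.728, 0.686, 0.0, 0.0]
ft_force: [0.3, 0.9, 0.4]
grip_width: 0.531
```

Request:
jog_arm(translation=[[10,-35,0],[20,-70,0],[30,-105,0],[35,-140,-5],[40,-175,-10],[45,-210,-20],[46,-235,-30],[46,-250,-40],[46,-250,-40],[46,-250,-40]], turn=[0,0,0,0,0,0,0,0,0,0])

```text
clock: 3.13
position: [0.5732, -0.0176, 0.1912]
ee_rot: [0.728, 0.685, 0.0, -0.0]
ft_force: [-0.5, 0.3, 0.7]
grip_width: 0.527
```

```bash
python3 - <<'E'
from h import *
print(manip.get_obs()["position"],manip.get_obs()["ee_rot"])
p=manip.camera("wrist"); save(p,"w1.png"); find(p,["jaw_grip","jaw_index","rod_grip","rod_pointer","tester","block_0_center"])
E
```

```text
[ 0.57323104 -0.01759178  0.19123251] [ 7.28127016e-01  6.85442215e-01  4.72106011e-05 -1.27591200e-04]
jaw_index 0.69 [250.6 234.5] [ 0.5376 -0.0672  0.018 ]
rod_grip 0.57 [207.  239.9] [ 0.5003 -0.0578  0.049 ]
rod_pointer 0.72 [245.1 287.8] [ 0.526  -0.1292  0.018 ]
rod_pointer 0.42 [278.9 192.2] [ 0.5698 -0.0238  0.018 ]
tester 0.81 [250.9 265. ] [ 0.5323 -0.1113  0.    ]
tester 0.33 [281.7 190.2] [ 0.5723 -0.0265  0.    ]
block_0_center 0.84 [370.6 245.7] [ 0.6596 -0.0832  0.027 ]
block_0_center 0.81 [241.9  58.2] [0.5458 0.0994 0.027 ]
block_0_center 0.79 [282.  271.2] [ 0.5678 -0.1066  0.027 ]
```

View pics/w1.png

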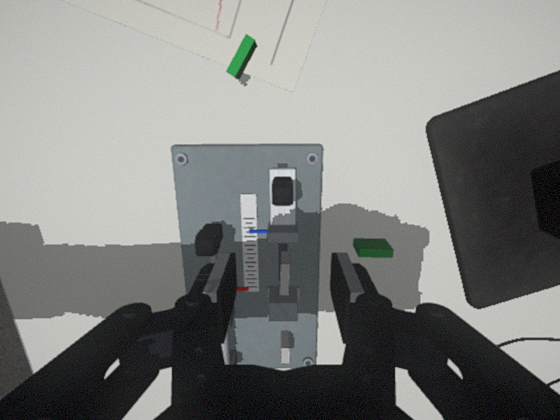

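```bash
python3 - <<'E'
from h import *
p=manip.camera("wrist")
f=p["frame"].astype(int); g=f.max(2)<45
m=g[165:215,262:305]; ys,xs=np.nonzero(m); print(xs.min()+262,xs.max()+262,ys.min()+165,ys.max()+165)
for r in range(170,214,3): print(r,''.join('#' if v<30 else '+' if v<50 else '.' for v in f[r,265:303].max(1)))
for z,v in((.066,178),(.024,206)): print(ray(p,(282.5,v),z))
x=np.array([.9986,-.0535]);y=np.array([.0535,.9986])
c=np.array([.533,-.112])
G=c+.035*x+.096*y
for sx,sy in((9,9),(9,-9),(-9,-9),(-9,9)):
    for z in(.066,.024): print(z,proj(p,np.r_[G+sx/1e3*x+sy/1e3*y,z]))
print(G)
E
```

```text
273 291 179 205
170 ......................................
173 ......................................
176 ......................................
179 ...........+++++++++++++..............
182 ........++++..+..+.+.++.++............
185 .........+.++.++++.++...++............
188 .......+++...+.++...+++..++...........
191 .........................+............
194 ........+..........+.....++...........
197 ........+..........+.+...++...........
200 ........+...+......+.+..+++...........
203 ........++.+..+.+.+++..+++............
206 ......................................
209 ......................................
212 ......................................
[0.57545507 0.00222495 0.066     ]
[ 0.57332798 -0.03508222  0.024     ]
0.066 [291.68362289 191.11061451]
0.024 [290.49497613 180.25952281]
0.066 [291.59610791 211.3616095 ]
0.024 [290.43787952 198.16236932]
0.066 [270.70226422 211.44621188]
0.024 [272.15047494 198.23576469]
0.066 [270.39063019 191.19566676]
0.024 [271.90252312 180.33324214]
[ 0.573087  -0.0180069]
```

Request:
jog_arm(translation=[[1,3,-35],[1,3,-70],[1,3,-100],[1,3,-125],[1,3,-145],[1,3,-159],[1,3,-159],[1,3,-159]], turn=[0,0,0,0,0,0,0,0])

```text
clock: 4.2
position: [0.5744, -0.0132, 0.0326]
ee_rot: [0.727, 0.687, 0.0, -0.0]
ft_force: [-0.1, -0.8, 0.7]
grip_width: 0.53
```

Request:
jog_arm(translation=[[0,0,0],[0,0,0],[0,0,0],[0,0,0],[0,0,0],[0,0,0]], turn=[0,0,0,0,0,0], grip=5, grip_force=80)

```text
clock: 4.7
position: [0.5729, -0.0128, 0.0339]
ee_rot: [0.727, 0.687, -0.001, -0.002]
ft_force: [-13.7, 1.7, 14.4]
grip_width: 0.201
```

Request:
jog_arm(translation=[[-0.2,-3,0.5],[-0.3,-6,0.5],[-0.5,-9,0.5],[-0.6,-12,0.5],[-0.8,-15,0.5],[-1,-18,0.5],[-1.1,-21,0.5],[-1.2,-23,0.5],[-1.2,-23,0.5]], turn=[0,0,0,0,0,0,0,0,0])

```text
clock: 5.45
position: [0.5714, -0.0365, 0.0341]
ee_rot: [0.727, 0.686, -0.001, -0.002]
ft_force: [1.6, 1.5, -14.6]
grip_width: 0.193
```

Request:
jog_arm(translation=[[-0.1,-1.5,-0.5],[-0.2,-3,-0.5],[-0.2,-4,-0.5],[-0.2,-4,-0.5]], turn=[0,0,0,0])

```text
clock: 5.78
position: [0.5713, -0.0406, 0.0341]
ee_rot: [0.727, 0.686, -0.001, -0.002]
ft_force: [-1.6, 3.2, -4.0]
grip_width: 0.197
```

```bash
python3 - <<'E'
from h import *
print(manip.get_obs()["ft_force"],manip.get_obs()["position"])
for n in("wrist","top"):
    p=manip.camera(n); save(p,n+"2.png"); print(n);find(p,["jaw_index","rod_pointer","rod_grip","block_0_center"])
E
```

```text
[-1.62986653  3.20246079 -3.96272108] [ 0.57125219 -0.0405611   0.03405398]
wrist
rod_grip 0.67 [132. 329.] [ 0.5014 -0.0588  0.049 ]
block_0_center 0.81 [446.6 322.1] [ 0.6574 -0.0801  0.027 ]
top
jaw_index 0.42 [272.2 206.9] [ 0.5418 -0.0926  0.018 ]
rod_pointer 0.48 [287.2 211.1] [ 0.5326 -0.1268  0.018 ]
rod_grip 0.43 [257.4 225.8] [ 0.4984 -0.0604  0.049 ]
block_0_center 0.65 [282.9 196.4] [ 0.5653 -0.1165  0.027 ]
block_0_center 0.57 [188.  201.4] [0.5518 0.0965 0.027 ]
block_0_center 0.49 [259.1 226.3] [ 0.4974 -0.0636  0.027 ]
```

Request:
jog_arm(translation=[[0,-1,0],[-0.1,-2,0],[-0.2,-3,0],[-0.2,-3,0]], turn=[0,0,0,0])

```text
clock: 6.62
position: [0.5711, -0.0435, 0.034]
ee_rot: [0.727, 0.686, -0.001, -0.002]
ft_force: [-2.0, 4.7, -5.1]
grip_width: 0.197
```

Request:
jog_arm(translation=[[0,-1,0],[-0.1,-2,0],[-0.2,-3,0],[-0.2,-3,0]], turn=[0,0,0,0])

```text
clock: 6.95
position: [0.5711, -0.0435, 0.0341]
ee_rot: [0.727, 0.687, 0.0, -0.003]
ft_force: [-1.9, 12.5, -3.6]
grip_width: 0.196
```

Request:
jog_arm(translation=[[-0.1,-3,0],[-0.2,-5,0],[-0.3,-6,0],[-0.3,-6,0],[-0.3,-6,0]], turn=[0,0,0,0,0])

```text
clock: 7.37
position: [0.571, -0.0436, 0.0341]
ee_rot: [0.725, 0.689, 0.002, -0.005]
ft_force: [-2.9, 22.0, -1.2]
grip_width: 0.196
```

```bash
python3 - <<'E'
from h import *
print(manip.get_obs()["ft_force"],manip.get_obs()["position"])
for n in("top","side"):
    p=manip.camera(n); save(p,n+"3.png"); print(n);find(p,["jaw_index","rod_pointer","block_0_center"])
a=cv2.imread("pics/top3.png")[170:240,220:340]; b=cv2.imread("pics/side3.png")[160:280,240:360]
cv2.imwrite("pics/c3.png",np.vstack([cv2.resize(a,(480,280),interpolation=2),cv2.resize(b,(480,320),interpolation=2)]))
E
```

```text
[-2.90369169 21.97658153 -1.18459944] [ 0.57102188 -0.04356503  0.03413009]
top
jaw_index 0.63 [273.1 207.7] [ 0.54   -0.0947  0.018 ]
jaw_index 0.43 [258.2 225.7] [ 0.4988 -0.0613  0.018 ]
jaw_index 0.4 [287.1 212. ] [ 0.5306 -0.1266  0.018 ]
rod_pointer 0.49 [288.  214.1] [ 0.5258 -0.1287  0.018 ]
block_0_center 0.67 [341.5 152.2] [ 0.6672 -0.2486  0.027 ]
block_0_center 0.6 [190.4 202.3] [0.5498 0.0911 0.027 ]
block_0_center 0.45 [285.1 195.3] [ 0.5678 -0.1214  0.027 ]
side
jaw_index 0.72 [297.7 225.3] [ 0.5411 -0.0991  0.018 ]
rod_pointer 0.83 [299.8 234.7] [ 0.5312 -0.1248  0.018 ]
block_0_center 0.82 [350.1 206.1] [ 0.6558 -0.1069  0.027 ]
block_0_center 0.72 [399.7 250.2] [ 0.6615 -0.2553  0.027 ]
block_0_center 0.54 [255.3 174.7] [0.5384 0.0829 0.027 ]
```

View pics/c3.png

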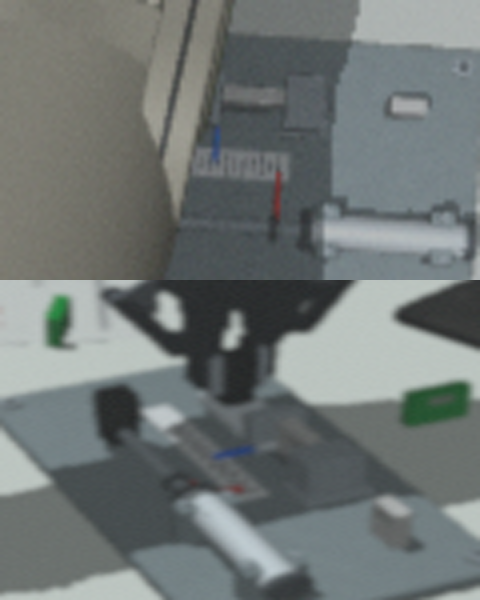

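Request:
jog_arm(translation=[[0,-1,0],[0,-1,0],[0,-1,0],[0,-1,0],[0,-1,0]], turn=[0,0,0,0,0], grip=42)

```text
clock: 8.18
position: [0.5713, -0.0458, 0.0344]
ee_rot: [0.726, 0.688, 0.002, -0.005]
ft_force: [-0.1, 0.3, -0.4]
grip_width: 0.488
```

Request:
jog_arm(translation=[[0,0,20],[0,0,45],[0,0,75],[-20,-4,100],[-45,-9,110],[-70,-14,110],[-70,-14,110],[-70,-14,110]], turn=[0,0,0,0,0,0,0,0])

```text
clock: 8.85
position: [0.5008, -0.0604, 0.145]
ee_rot: [0.726, 0.688, 0.003, -0.005]
ft_force: [0.1, -0.5, -0.2]
grip_width: 0.492
```

```bash
python3 - <<'E'
from h import *
print(manip.get_obs()["ft_force"],manip.get_obs()["position"],manip.get_obs()["ee_rot"])
for n in("top","wrist"):
    p=manip.camera(n); save(p,n+"4.png"); print(n);find(p,["jaw_index","rod_pointer","rod_grip","jaw_grip"])
E
```

```text
[ 0.08403594 -0.47306538 -0.20603152] [ 0.50078593 -0.06039417  0.14499879] [ 0.72606934  0.68760003  0.00294818 -0.00456291]
top
wrist
rod_pointer 0.78 [310.5 271.8] [ 0.5238 -0.1288  0.018 ]
rod_grip 0.68 [281.1 211.6] [ 0.5009 -0.0601  0.049 ]
jaw_grip 0.82 [374.8 185. ] [ 0.5717 -0.0429  0.049 ]
```

View pics/wrist4.png

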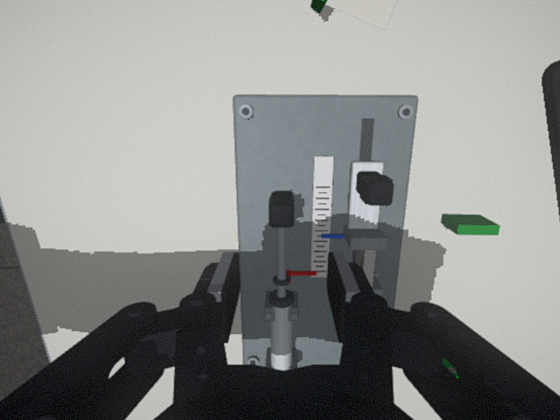

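Request:
jog_arm(translation=[[0,1,-35],[0,1,-65],[0,1,-90],[0,1,-106],[0,1,-112],[0,1,-112],[0,1,-112]], turn=[0,0,0,0,0,0,0])

```text
clock: 9.93
position: [0.5018, -0.0589, 0.0329]
ee_rot: [0.726, 0.688, 0.002, -0.004]
ft_force: [0.0, -0.1, 0.5]
grip_width: 0.49
```

Request:
jog_arm(translation=[[0,0,0],[0,0,0],[0,0,0],[0,0,0],[0,0,0],[0,0,0]], turn=[0,0,0,0,0,0], grip=5, grip_force=90)

```text
clock: 10.43
position: [0.5002, -0.0587, 0.034]
ee_rot: [0.726, 0.688, 0.001, -0.006]
ft_force: [-15.1, 2.3, 17.7]
grip_width: 0.196
```

Request:
jog_arm(translation=[[0.2,4,0],[0.4,8,0],[0.6,12,0],[0.8,16,0],[1,20,0],[1.2,24,0],[1.4,28,0],[1.6,31,0],[1.8,34,0],[1.8,34,0],[1.8,34,0]], turn=[0,0,0,0,0,0,0,0,0,0,0])

```text
clock: 11.35
position: [0.5018, -0.0263, 0.0343]
ee_rot: [0.726, 0.688, 0.001, -0.005]
ft_force: [-2.0, -9.4, -4.2]
grip_width: 0.194
```

```bash
cat > look.py <<'E'
from h import *
import sys
print(manip.get_obs()["ft_force"],manip.get_obs()["position"],manip.get_obs()["grip_width"])
k=sys.argv[1]; t=[]
for n in("top","side","wrist"):
    p=manip.camera(n); save(p,n+k+".png"); print(n);find(p,["jaw_index","rod_pointer"])
    u=np.array(proj(p,[.537,-.105,.018])).astype(int); print(u)
    a=cv2.imread("pics/"+n+k+".png"); a=cv2.copyMakeBorder(a,50,50,50,50,0)[u[1]:u[1]+100,u[0]:u[0]+100] if 0<=u[0]<560 and 0<=u[1]<420 else np.zeros((100,100,3),np.uint8)
    t.append(cv2.resize(a,(400,400),interpolation=2))
cv2.imwrite("pics/l"+k+".png",np.hstack(t[:2]))
E
python3 look.py 5
```

```text
[-2.00044518 -9.42767848 -4.17712731] [ 0.50182262 -0.02631277  0.03428464] 0.19414145235096247
top
rod_pointer 0.57 [274.3 211.8] [ 0.5307 -0.0975  0.018 ]
rod_pointer 0.53 [283.  193.1] [ 0.5735 -0.1169  0.018 ]
[277 209]
side
jaw_index 0.65 [294.5 224.9] [ 0.5363 -0.0951  0.018 ]
rod_pointer 0.61 [292.4 227.1] [ 0.5296 -0.0989  0.018 ]
[297 227]
wrist
[347 372]
```

View pics/l5.png

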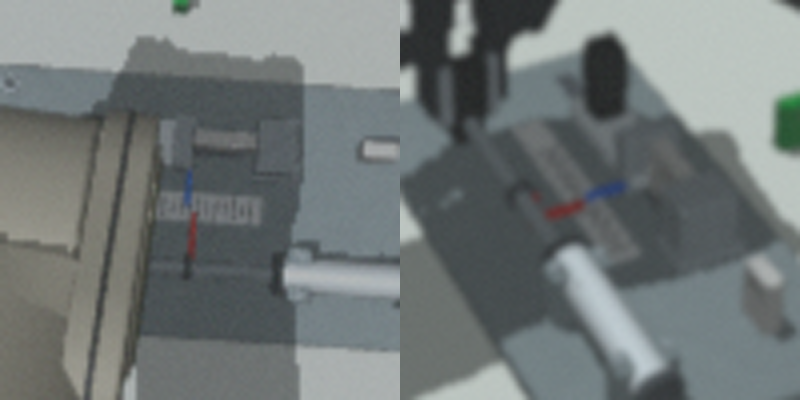

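Request:
jog_arm(translation=[[0.1,2,0],[0.2,4.2,0],[0.2,4.2,0],[0.2,4.2,0],[0.2,4.2,0]], turn=[0,0,0,0,0])

```text
clock: 12.22
position: [0.5019, -0.0242, 0.0343]
ee_rot: [0.727, 0.687, 0.0, -0.005]
ft_force: [-0.0, -9.4, -7.5]
grip_width: 0.197
```

```bash
python3 look.py 6; cat > col.py <<'E'
from h import *
y=np.array([.0535,.9986])
print(manip.get_obs()["ft_force"],manip.get_obs()["position"])
for n in("top","side"):
  D=[]
  for i in range(4):
    p=manip.camera(n); f=p["frame"].astype(float); r,g,b=f[...,0],f[...,1],f[...,2]
    u=proj(p,[.537,-.095,.018]); V,U=np.mgrid[:420,:560]; near=np.hypot(V-u[1],U-u[0])<22
    o=[]
    for w in(np.clip(r-np.maximum(g,b)-25,0,None)*near,np.clip(b-r-45,0,None)*near):
        c=np.array([(w*U).sum(),(w*V).sum()])/w.sum(); X=ray(p,c,.018)[:2]; o+= [X@y*1000, X[0]*1000, (w>0).sum()]
    D.append(o)
  print(n,np.round(np.mean(D,0),2),"d",np.round(np.mean([d[0]-d[3] for d in D]),2))
E
python3 col.py
```

```text
[-7.67554783e-03 -9.43018074e+00 -7.49682215e+00] [ 0.5019033  -0.02415883  0.03430168] 0.19693242371466488
top
jaw_index 0.45 [274.4 208.1] [ 0.5391 -0.0977  0.018 ]
rod_pointer 0.68 [275.4 212.2] [ 0.5298 -0.1     0.018 ]
rod_pointer 0.59 [279.5 211.2] [ 0.5322 -0.1093  0.018 ]
[277 209]
side
jaw_index 0.79 [294.4 226.6] [ 0.5337 -0.0994  0.018 ]
jaw_index 0.32 [292.3 225.5] [ 0.5317 -0.0947  0.018 ]
[297 227]
wrist
[347 375]
[ 0.80325396 -8.93542705 -7.95245063] [ 0.50190848 -0.02420765  0.03433848]
top [-68.71 518.15  15.5  -66.89 546.25   9.5 ] d -1.82
side [-69.45 518.99  23.5  -67.48 544.03  16.75] d -1.97
```

View pics/l6.png

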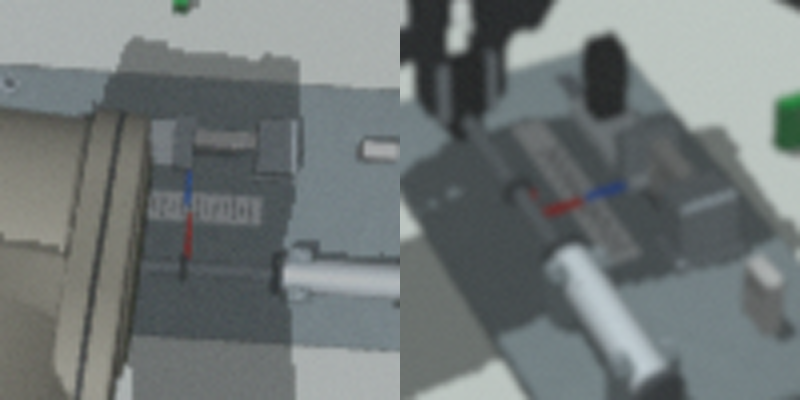

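```bash
python3 - <<'E'
from h import *
y=np.array([.0535,.9986])
for n in("top","side"):
  p=manip.camera(n)
  for k,Y in(("0",-.13),("3",-.13),("4",-.13),("5",-.097),("6",-.095),("now",-.095)):
    f=(p["frame"] if k=="now" else cv2.imread(f"pics/{n}{k}.png")[:,:,::-1] if not(n=="side" and k=="4") else p["frame"]).astype(float); r,g,b=f[...,0],f[...,1],f[...,2]
    u=proj(p,[.52,Y,.018]); V,U=np.mgrid[:420,:560]; near=np.hypot(V-u[1],U-u[0])<12
    m=np.maximum(g,b)
    w=(r/m>1.5)*near*1.
    if w.sum()<3: continue
    c=np.array([(w*U).sum(),(w*V).sum()])/w.sum(); X=ray(p,c,.018)[:2]; print(n,k,np.round(X@y*1000,2),np.round(X*1000,1),w.sum())
E
```

```text
top 0 -103.2 [ 517. -131.] 11.0
top 3 -103.2 [ 517. -131.] 11.0
top 5 -70.75 [517.9 -98.6] 11.0
top 6 -68.58 [515.8 -96.3] 14.0
top now -68.58 [515.8 -96.3] 14.0
side 5 -71.45 [519.2 -99.4] 16.0
side 6 -69.54 [518.3 -97.4] 18.0
side now -69.65 [518.7 -97.5] 19.0<stdin>:9: RuntimeWarning: divide by zero encountered in divide
<stdin>:9: RuntimeWarning: invalid value encountered in divide
```

```bash
python3 - 2>/dev/null <<'E'
from h import *
y=np.array([.0535,.9986])
for n in("top","side"):
  p=manip.camera(n)
  for k,YR,YB in(("0",-.13,-.066),("3",-.13,-.096),("4",-.13,-.096),("5",-.097,-.096),("6",-.095,-.096)):
    im=cv2.imread(f"pics/{n}{k}.png")
    if im is None: continue
    f=im[:,:,::-1].astype(float)+1; r,g,b=f[...,0],f[...,1],f[...,2]
    V,U=np.mgrid[:420,:560]
    for nm,wt,Y,xx in(("red",r/np.maximum(g,b)-1.1,YR,.519),("blue",b/r-1.35,YB,.546)):
      u=proj(p,[xx,Y,.018]); w=np.clip(wt,0,None)*(np.hypot(V-u[1],U-u[0])<10)
      c=np.array([(w*U).sum(),(w*V).sum()])/w.sum(); X=ray(p,c,.018)[:2]; print(n,k,nm,np.round(X@y*1000,2),np.round(X*1000,1),(w>0).sum())
E
```

```text
top 0 red -103.04 [ 516.3 -130.8] 22
top 0 blue -35.88 [547.7 -65.3] 15
top 3 red -103.05 [ 515.7 -130.8] 23
top 3 blue -66.54 [546.1 -95.9] 17
top 4 red nan [nan nan] 0
top 4 blue nan [nan nan] 0
top 5 red -70.63 [517.7 -98.5] 22
top 5 blue -66.6 [545.6 -95.9] 17
top 6 red -68.5 [516.9 -96.3] 23
top 6 blue -66.61 [545.5 -95.9] 17
side 0 red -101.52 [ 522.6 -129.7] 17
side 0 blue -36.29 [547.2 -65.7] 35
side 3 red -102.44 [ 524.1 -130.7] 13
side 3 blue -67.54 [544.3 -96.8] 39
side 5 red -71.3 [518.5 -99.2] 40
side 5 blue -67.51 [544.1 -96.8] 38
side 6 red -68.77 [518.6 -96.6] 45
side 6 blue -67.49 [544.3 -96.7] 36
```

Request:
jog_arm(translation=[[0,2.9,-0.3],[0,2.9,-0.3],[0,2.9,-0.3],[0,2.9,-0.3],[0,2.9,-0.3],[0,2.9,-0.3]], turn=[0,0,0,0,0,0])

```text
clock: 13.77
position: [0.502, -0.0232, 0.0343]
ee_rot: [0.727, 0.687, -0.0, -0.004]
ft_force: [-0.5, -10.3, -5.5]
grip_width: 0.19
```

```bash
python3 col.py; python3 -c "
from workcell import manip;o=manip.get_obs();print(o['position'],o['clock'],o['ft_force'])"
```

```text
[ -0.4762555  -10.26952761  -5.54013783] [ 0.50196357 -0.02317045  0.03427573]
top [-67.11 518.87  14.   -66.88 546.02  10.  ] d -0.23
side [-68.35 518.98  24.75 -67.48 543.81  17.5 ] d -0.87
[ 0.50198349 -0.02317856  0.03427959] 14.1667 [ 0.64095479 -9.03323534 -5.86452826]
```

```bash
python3 -c "
from workcell import manip;print(manip.hand_in())"
```

```text
the job is handed in; nothing more can be done
None
```

The jaw is shut on the 35 mm block against the anvil. The rod is drawn out with its pointer about level with the index, still held against the spring, and the job is handed in at about 14 s of the 48 s allowed.

- **Jaw:** I slid it until it stopped moving while I pushed harder. The wrist force was 22 N at the end. In the picture the block touches both anvil and jaw. I then let go, and the index did not move in later pictures.
- **Rod:** gripped with 90 N of grip force. By the tool's travel it is out about 35.5 mm, against the 35 mm the jaw should read. The pull was about 9–10 N, as the spring gives there.
- **Disagreement:** by colour in the images, the pointer is 0.2 mm (top camera) to 0.9 mm (side camera) short of the index, while tool travel puts it about 0.5 mm past. I settled between the two, so the level is good to about 1 mm.
- **Not checked:** I did not look again at the loupe, specimen and bush at the end, but the arm never went near them.

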